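# Set the two-dial code on the sample lock case

## Robot

A 7-joint arm with a two-finger parallel gripper is mounted at the origin on the work surface. World frame = base frame: x ahead of the robot, y to its left, z up, the work surface at z = 0. Lengths are in m, angles in rad, forces in N, time in s.
With the tool pointing down it reaches from about 0.425 to 0.875 m from the base axis. Payload 4.7 kg.
Tool frame: the origin (TCP) lies at the centre of the arm's flange, where the gripper is bolted on; the fingertips stand 182 mm ahead of it and the grasp point (between the pads) lies ahead of it (ctrl.hold_point_z is the z of the grasp point in the tool frame, in m); z points along the fingers, y is the direction in which the jaws open and shut (so a half turn about z gives the same grasp; the last joint's range is limited). The gripper opens to 87 mm and grips with 3 to 60 N. Pads are 19 mm wide; open, the fingers measure 117 mm over their backs; the gripper's body (75 mm by 190 mm) begins 51 mm behind the grasp point.
Start: joints at [1.357, 0.321, -0.07, 1.45, 0.023, 1.371, -0.057], TCP at [0.147, -0.633, 0.405] pointing down, gripper open.
Joint ranges: [-2.86, 2.86], [-0.3, 2.09], [-1.38, 1.24], [0.06, 2.45], [-1.56, 4.7], [0.09, 2.05], [-2.69, 2.69]. Speed limits (rad/s): [2.57, 2.57, 3.14, 3.14, 3.14, 3.14, 3.14].

## Interface

Orientations are given as a rotation vector (axis times angle).
In Python, from bench import get_state, imaging, workorder, ctrl gives the robot as it stands.
- The arm moves only by the tool step_arm, never from a script. Its argument "increments" is a list of rows, each an object of numbers: "claw": the opening, from 0 (shut) to 1 (fully open); "tx", "ty", "tz": the shift along the tool's x, y, z in m; "spin": the turn about the tool's z in degrees. A call has 1 to 8 rows; each row is the pose to reach, as a shift and turn from the pose commanded when the call began, along the tool's axes at that moment; what a row does not reach only later rows make up. A row lasts 1/12 s, in which the tool goes at most 41.7 mm and 7.16 degrees, less where a joint would pass 70% of its speed; a pose out of reach is approached as far as the arm can. A call with a gripper value outside its range is refused whole. The fingers move at their own pace and stop on an object; "force" is the grip in N (left out, the last holds). Time passes only in rows, so rows that repeat a pose let the fingers close. It gives the time, the measured TCP pose, the force and the opening at its end, in the units of the state.
- get_state(): the state, without advancing time (a new reading comes with each control period).
- imaging.get_image(name): name is "side" or "top" or "wrist"; returns the picture (480x640x3 uint8, blue, green, red); there is no depth.
- imaging.camera_params(name): a dict with "intrinsics" (3x3 intrinsics, pixels), "distortion" ([k1, k2, p1, p2, k3] as OpenCV has them; the pictures are not rectified), "camera_from_world" (4x4, takes a point from world to camera coordinates). Camera axes: x right, y down, z forward; pixel columns grow to the right and rows downward; lengths in m; the calibration is good to about 2 mm. A picture is of the moment at which its call begins: read the wrist's pose just before it. camera_params takes no time and is no camera call; for the wrist camera it gives the pose at the moment of the call.
- workorder.close_job(): hands the job in, once; it reports no verdict.
The state is a dict: "time": time; "joint_positions": joint angles; "qd": joint speeds; "joint_torque": joint torques, N m; "position": TCP position; "tool_rot": TCP orientation; "ft_force": force on the tool from outside, world axes, zero at the start; "torque": the same for the moment, N m; "grip_width": opening from 0.0 (shut) to 1.0 (fully open).
Only numpy, scipy, OpenCV 4.12 (cv2) and the standard library are available. Lean on these libraries where they do the work, as an engineer would, in place of code of your own. Each camera call takes 0.05 s, during which the arm holds its last target. There are 200 camera calls.

## Task

Lock code for the white sample case: first turn the blue dial until its pointer points at the red dot on its plate, then turn the yellow dial until its pointer points at the green dot on its plate. Leave the grey dial as it is, and let go of the dials when you are done.

Things in the scene. Friction and masses are not known exactly. Their poses are not given: they have to be found in the camera images.
- lock_case: Fixed white case, 150x370x70 mm (x,y,z), teal band; origin: centre of underside; x away from robot, y left, turned up to 17 deg. On top a row along y of 3 alike dials in any order, 115 mm apart, the middle one at its centre, each on a fixed black plate (92 mm wide, 6 thick). Plates have 11 mm dots 37 mm from the dial axis: red towards case +x, green towards case +y, white 60 deg clockwise of red.
- blue_dial (a point): Blue dial, set first: disc (56 mm wide, 8 thick) with upright bar 50 long, 14 wide, 38 high. White stripe on bar and white nose at disc edge show the pointer end. Starts 29 to 74 deg left (anticlockwise) of red. Friction 0.04 N m, no clicks, stays put. Point: on the axis inside the bar, 15 mm below its top, 23 above the disc; x: along the pointer, z up; turns with the dial.
- yellow_dial (a point): Yellow dial, set second; built as the blue one but its bar has a black stripe; this point and its axes lie alike (107 mm above the table). Starts between red and green, 33 to 79 deg short of green; turn it anticlockwise seen from above. All dials: turn about the vertical; end stops at 74 deg clockwise and 115 deg anticlockwise of red.
- grey_pointer (a point): Grey dial, not part of the code, to be left as it is; same build as the others, pointing anywhere between its stops. This point lies just beyond the pointer end of its bar, 30 mm from the dial axis along the pointer, 107 mm above the table; x: along the pointer, z up; it turns with the dial.

How it is judged:
On the way, in this order (a step that is already met when the one before it is completed fails the run):
1. the blue dial points at its red dot (angle between the x axis of blue_dial and the x axis of lock_case, either way round below 0.21 rad), for 0.2 s.
2. then the yellow dial points at its green dot (angle between the x axis of yellow_dial and the y axis of lock_case, either way round below 0.21 rad), for 0.2 s.
At the end, for the whole second after the job is handed in: The blue dial's pointer is within 12 degrees of its red dot and the yellow dial's pointer within 12 degrees of its green dot (angle between the x axis of blue_dial and the x axis of lock_case, either way round below 0.21 rad and angle between the x axis of yellow_dial and the y axis of lock_case, either way round below 0.21 rad); the robot touches nothing.
It fails at once if the grey dial is turned by more than about 20 degrees (distance of grey_pointer from where it was at the start of the episode above 0.0105 m).
It also fails if it takes over 48 s, if anything falls off the work surface, if the arm or the gripper's body presses on something with over 40 N, if the wrist force passes 120 N, or if a joint passes its speed limit or range.

## Working session

There is one attempt and no reset: what is moved stays moved. The work goes in short steps, Python scripts to look and compute and a tool call to move; the robot and the scene stay as the last step left them, time stands still between calls to the robot, and variables do not carry over. Pictures are saved under pics/ and viewed, on a budget of 10 in all, crops included, one or two more only if the job needs it, and the job is handed in when it is done.

Besides the shell and the picture viewer there is one more tool, called after "Call:" as name([rows], argument=value, ...), one row to a line, values as JSON. step_arm: Moves the arm, as the interface text tells. Its arguments: {"type":"object","properties":{"increments":{"type":"array"},"force":{"type":"number"}},"required":["increments"]}

```bash
mkdir -p pics; ls; python3 - <<'E'
from bench import get_state, imaging, workorder, ctrl
import cv2,numpy as np
print(ctrl.hold_point_z); print(get_state())
ims=[imaging.get_image(n) for n in("top","side")]
for n,i in zip(("top","side"),ims):
    cv2.imwrite(f"pics/{n}0.png",i); p=imaging.camera_params(n); print(n,p)
E
```

```text
pics
0.1635
{'time': 0.0, 'joint_positions': array([ 1.35709801,  0.32182375, -0.07007475,  1.45168063,  0.02259176,
        1.37077929, -0.05692169]), 'qd': array([ 4.68313537e-04, -2.47348091e-04, -5.10929197e-04, -9.07336345e-04,
       -1.03540389e-06,  1.35010957e-03, -1.94705408e-03]), 'joint_torque': array([-1.03462600e-03, -4.91289318e+01, -4.04264303e-01, -3.12529850e+01,
       -6.37701130e-02,  4.36935062e-02,  1.88181325e-04]), 'position': array([ 0.14671019, -0.63301684,  0.40365778]), 'tool_rot': array([-3.11937011e+00, -3.56834717e-01,  4.84282998e-04]), 'ft_force': array([ 0.44410517, -0.18725275,  0.78714627]), 'torque': array([ 0.00469193, -0.02502041,  0.04181827]), 'grip_width': 1.0004042686054824}
top {'intrinsics': array([[439.34687393,   0.        , 322.51690665],
       [  0.        , 439.34687393, 235.8005689 ],
       [  0.        ,   0.        ,   1.        ]]), 'distortion': array([-0.09649353,  0.        ,  0.        ,  0.        ,  0.        ]), 'camera_from_world': array([[ 0.02175925, -0.99973242,  0.00785063,  0.03510486],
       [-0.98289184, -0.02282791, -0.18276357,  0.57761346],
       [ 0.18289388, -0.00373952, -0.98312555,  0.66796054],
       [ 0.        ,  0.        ,  0.        ,  1.        ]])}
side {'intrinsics': array([[439.64037069,   0.        , 322.0947828 ],
       [  0.        , 439.64037069, 235.38787924],
       [  0.        ,   0.        ,   1.        ]]), 'distortion': array([-0.06214761,  0.        ,  0.        ,  0.        ,  0.        ]), 'camera_from_world': array([[-9.62254074e-01, -2.72152594e-01, -2.50607781e-04,
         5.75090181e-01],
       [-1.89855566e-01,  6.71934410e-01, -7.15862426e-01,
         1.47413385e-01],
       [ 1.94992208e-01, -6.88793957e-01, -6.98241308e-01,
         6.41252672e-01],
       [ 0.00000000e+00,  0.00000000e+00,  0.00000000e+00,
         1.00000000e+00]])}
```

View pics/top0.png

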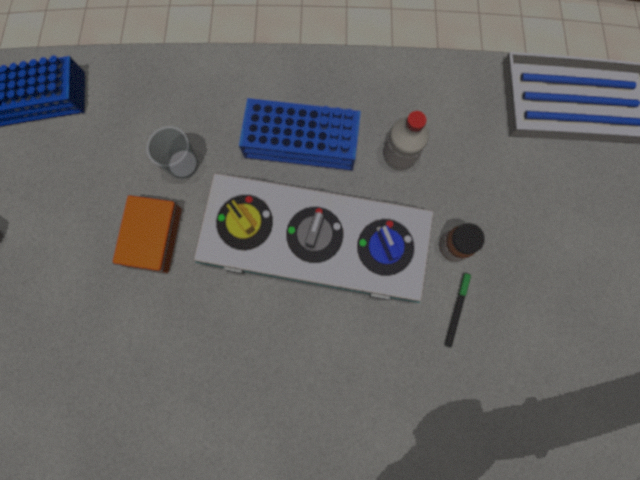

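```bash
cat > h.py <<'E'
import cv2,numpy as np
from bench import get_state, imaging, workorder, ctrl
def cast(p,uv,z):
    uv=np.array(uv,float).reshape(-1,1,2)
    n=cv2.undistortPoints(uv,p["intrinsics"],p["distortion"]).reshape(-1,2)
    T=p["camera_from_world"];R=T[:3,:3];c=-R.T@T[:3,3]
    d=np.c_[n,np.ones(len(n))]@R
    return c+d*((z-c[2])/d[:,2])[:,None]
def blobs(img,kind,amin=15,amax=4000):
    h=cv2.cvtColor(img,cv2.COLOR_BGR2HSV)
    r={"red":[((0,120,80),(8,255,255)),((172,120,80),(180,255,255))],"green":[((50,120,60),(80,255,255))],
       "blue":[((108,120,60),(128,255,255))],"yellow":[((22,110,80),(34,255,255))]}[kind]
    m=sum(cv2.inRange(h,*a) for a in r)
    n,_,s,c=cv2.connectedComponentsWithStats(m)
    return [(c[i].round(1),s[i,4]) for i in range(1,n) if amin<s[i,4]<amax]
E
python3 - <<'E'
from h import *
i=cv2.imread("pics/top0.png");p=imaging.camera_params("top")
for k in("red","green"):
    for c,a in blobs(i,k): print(k,c,a,cast(p,c,0.076)[0].round(4))
cv2.imwrite("pics/c1.png",cv2.resize(i[180:285,205:425],None,fx=3.6,fy=3.6,interpolation=cv2.INTER_CUBIC))
E
```

```text
red [416.5 119.6] 262 [ 0.7762 -0.1066  0.076 ]
red [248.5 199. ] 44 [0.6301 0.1691 0.076 ]
red [318.5 209.9] 24 [0.6146 0.0555 0.076 ]
red [389.3 223.4] 35 [ 0.5951 -0.0584  0.076 ]
green [221.  217.2] 46 [0.599  0.2119 0.076 ]
green [291.  229.7] 43 [0.5811 0.0986 0.076 ]
green [362.1 242.2] 44 [ 0.5636 -0.0148  0.076 ]
green [464.6 284. ] 111 [ 0.5003 -0.1777  0.076 ]
```

View pics/c1.png

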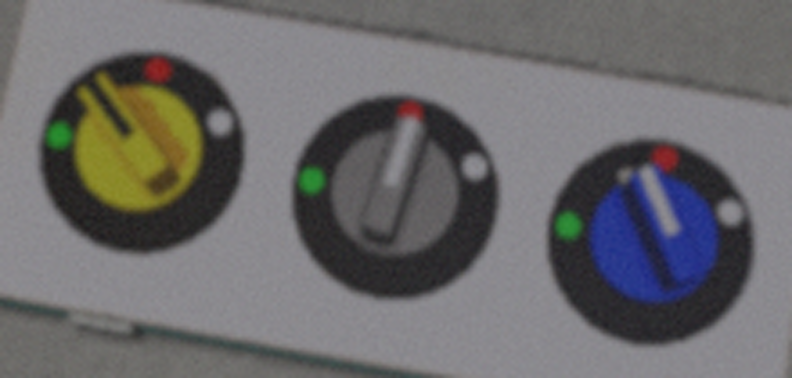

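```bash
python3 - <<'E'
from h import *
p=imaging.camera_params("top")
f=lambda c:[205+c[0]/3.6,180+c[1]/3.6]
for n,ax,(a,b) in(("blue",(.5582,-.052),((674,232),(645,170))),("yel",(.5934,.175),((126,133),(99,80))),("grey",(.5754,.062),((392,185),(410,115)))):
    w=cast(p,[f(a),f(b)],.122)[:,:2]; d=w[1]-w[0]; e=w[1]-np.array(ax)
    print(n,w.round(4),np.degrees(np.arctan2(d[1],d[0])),np.degrees(np.arctan2(e[1],e[0])),np.hypot(*e))
w=cast(p,f((627,176)),.082)[0,:2]-np.array((.5582,-.052));print(w,np.degrees(np.arctan2(w[1],w[0])))
from scipy.spatial.transform import Rotation as R
s=get_state();M=R.from_rotvec(s["tool_rot"]).as_matrix();print(M.round(3),s["position"],s["time"])
q=imaging.camera_params("wrist")["camera_from_world"];print(M.T@(-q[:3,:3].T@q[:3,3]-s["position"]))
E
```

```text
blue [[ 0.5532 -0.0552]
 [ 0.579  -0.0433]] 24.77054476260134 22.66785029088344 0.02254838028341964
yel [[0.5897 0.1724]
 [0.6122 0.1851]] 29.442674080995612 28.371283375771448 0.02135193950593077
grey [[0.5702 0.0613]
 [0.6001 0.0546]] -12.708646411846786 -16.782317950806323 0.025748481381746176
[0.02630987 0.01077284] 22.267137089916144
[[ 0.974  0.226 -0.   ]
 [ 0.226 -0.974  0.002]
 [-0.    -0.002 -1.   ]] [ 0.14671452 -0.63302407  0.40376372] 0.1
[ 7.66581782e-02 -7.13695275e-05  1.95186303e-02]
```

Call:
step_arm([
  {"tx":0.2,"ty":-0.178,"claw":0.5},
  {"tx":0.2,"ty":-0.178,"claw":0.5},
  {"tx":0.2,"ty":-0.178,"claw":0.5},
  {"tx":0.2,"ty":-0.178,"claw":0.5},
  {"tx":0.2,"ty":-0.178,"claw":0.5},
  {"tx":0.2,"ty":-0.178,"claw":0.5},
  {"tx":0.2,"ty":-0.178,"claw":0.5},
  {"tx":0.2,"ty":-0.178,"claw":0.5},
])

```text
invalid input at $.increments[0]: expected keys claw, tx, ty, tz, spin
```

Call:
step_arm([
  {"tx":0.2,"ty":-0.178,"tz":0,"spin":0,"claw":0.5},
  {"tx":0.2,"ty":-0.178,"tz":0,"spin":0,"claw":0.5},
  {"tx":0.2,"ty":-0.178,"tz":0,"spin":0,"claw":0.5},
  {"tx":0.2,"ty":-0.178,"tz":0,"spin":0,"claw":0.5},
  {"tx":0.2,"ty":-0.178,"tz":0,"spin":0,"claw":0.5},
  {"tx":0.2,"ty":-0.178,"tz":0,"spin":0,"claw":0.5},
  {"tx":0.2,"ty":-0.178,"tz":0,"spin":0,"claw":0.5},
  {"tx":0.2,"ty":-0.178,"tz":0,"spin":0,"claw":0.5},
])

```text
time: 0.77
position: [0.3052, -0.41, 0.4048]
tool_rot: [-3.118, -0.371, -0.002]
ft_force: [-0.1, -0.3, -0.3]
grip_width: 0.528
```

```bash
python3 -c "
from h import *
s=get_state();print(s['joint_positions'].round(3),s['position'],s['tool_rot'])"
```

```text
[ 1.122  0.037 -0.248  1.782  0.008  1.324 -0.462] [ 0.30522533 -0.41001178  0.40481344] [-3.11840226e+00 -3.70863235e-01 -1.82868109e-03]
```

Call:
step_arm([
  {"tx":0.2,"ty":-0.178,"tz":0,"spin":0,"claw":0.5},
  {"tx":0.2,"ty":-0.178,"tz":0,"spin":0,"claw":0.5},
  {"tx":0.2,"ty":-0.178,"tz":0,"spin":0,"claw":0.5},
  {"tx":0.2,"ty":-0.178,"tz":0,"spin":0,"claw":0.5},
  {"tx":0.2,"ty":-0.178,"tz":0,"spin":0,"claw":0.5},
  {"tx":0.2,"ty":-0.178,"tz":0,"spin":0,"claw":0.5},
  {"tx":0.2,"ty":-0.178,"tz":0,"spin":0,"claw":0.5},
  {"tx":0.2,"ty":-0.178,"tz":0,"spin":0,"claw":0.5},
])

```text
time: 1.43
position: [0.4584, -0.1918, 0.4048]
tool_rot: [-3.118, -0.369, -0.002]
ft_force: [1.1, 0.0, 0.0]
grip_width: 0.503
```

Call:
step_arm([
  {"tx":0.132,"ty":-0.117,"tz":0,"spin":0,"claw":0.5},
  {"tx":0.132,"ty":-0.117,"tz":0,"spin":0,"claw":0.5},
  {"tx":0.132,"ty":-0.117,"tz":0,"spin":0,"claw":0.5},
  {"tx":0.132,"ty":-0.117,"tz":0,"spin":0,"claw":0.5},
  {"tx":0.132,"ty":-0.117,"tz":0,"spin":-7,"claw":0.5},
  {"tx":0.132,"ty":-0.117,"tz":0,"spin":-10,"claw":0.5},
  {"tx":0.132,"ty":-0.117,"tz":0,"spin":-10,"claw":0.5},
  {"tx":0.132,"ty":-0.117,"tz":0,"spin":-10,"claw":0.5},
])

```text
time: 2.1
position: [0.5581, -0.0543, 0.4041]
tool_rot: [3.079, 0.621, -0.002]
ft_force: [-0.2, -0.4, -0.2]
grip_width: 0.5
```

```bash
cat >> h.py <<'E'
from scipy.spatial.transform import Rotation as R
def where():
    s=get_state();M=R.from_rotvec(s["tool_rot"]).as_matrix()
    print("t",round(s["time"],2),"pos",s["position"].round(4),"xang",np.degrees(np.arctan2(M[1,0],M[0,0])).round(2),"zax",M[:,2].round(3),"grip",round(s["grip_width"],3),"q",s["joint_positions"].round(2),"F",s["ft_force"].round(1))
    return s,M
E
python3 - <<'E'
from h import *
s,M=where();p=imaging.camera_params("wrist");i=imaging.get_image("wrist");cv2.imwrite("pics/w1.png",i)
for k in("red","green"):
    for c,a in blobs(i,k): print(k,c,a,cast(p,c,0.076)[0].round(4))
E
```

```text
t 2.1 pos [ 0.5581 -0.0543  0.4041] xang 22.82 zax [-0.001 -0.001 -1.   ] grip 0.5 q [ 0.65  0.19 -0.68  1.66  0.12  1.34 -1.22] F [-0.2 -0.4 -0.2]
red [60.4  5.8] 196 [0.6331 0.1706 0.076 ]
red [207.   93.5] 224 [0.6166 0.0569 0.076 ]
red [344.4 178.9] 185 [ 0.5988 -0.0573  0.076 ]
green [137.  112.5] 213 [0.585  0.0997 0.076 ]
green [275.4 195.1] 186 [ 0.5675 -0.0144  0.076 ]
green [443.9 293.3] 41 [ 0.5459 -0.1686  0.076 ]
green [426.9 314.8] 232 [ 0.5236 -0.1646  0.076 ]
```

View pics/w1.png

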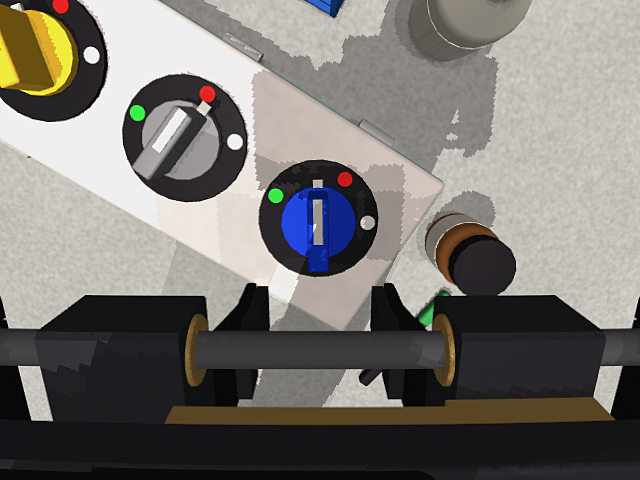

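Call:
step_arm([
  {"tx":0.004,"ty":-0.0015,"tz":0.04,"spin":0,"claw":0.5},
  {"tx":0.004,"ty":-0.0015,"tz":0.08,"spin":0,"claw":0.5},
  {"tx":0.004,"ty":-0.0015,"tz":0.1,"spin":0,"claw":0.5},
  {"tx":0.004,"ty":-0.0015,"tz":0.12,"spin":0,"claw":0.5},
  {"tx":0.004,"ty":-0.0015,"tz":0.129,"spin":0,"claw":0.5},
  {"tx":0.004,"ty":-0.0015,"tz":0.129,"spin":0,"claw":0.5},
])

```text
time: 2.65
position: [0.5601, -0.0508, 0.2735]
tool_rot: [-3.078, -0.623, 0.007]
ft_force: [0.3, -0.5, 0.1]
grip_width: 0.496
```

```bash
python3 - <<'E'
from h import *
s,M=where();i=imaging.get_image("wrist");cv2.imwrite("pics/w2.png",i)
E
```

```text
t 2.65 pos [ 0.5601 -0.0508  0.2735] xang 22.89 zax [-0.004  0.    -1.   ] grip 0.496 q [ 0.61  0.31 -0.66  1.81  0.21  1.1  -1.29] F [ 0.3 -0.5  0.1]
```

View pics/w2.png

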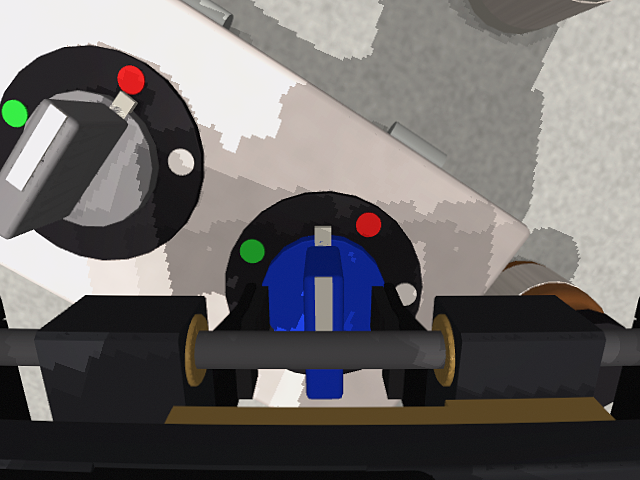

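The blue bar (columns 305–343, nose at 322,235) sits centred between the fingers. I'll close and turn it.

Call:
step_arm([
  {"tx":0,"ty":0,"tz":0,"spin":0,"claw":0.1},
  {"tx":0,"ty":0,"tz":0,"spin":0,"claw":0.1},
  {"tx":0,"ty":0,"tz":0,"spin":0,"claw":0.1},
  {"tx":0,"ty":0,"tz":0,"spin":0,"claw":0.1},
  {"tx":0,"ty":0,"tz":0,"spin":0,"claw":0.1},
  {"tx":0,"ty":0,"tz":0,"spin":0,"claw":0.1},
], force=10)

```text
time: 3.2
position: [0.5619, -0.0506, 0.2764]
tool_rot: [3.075, 0.626, 0.003]
ft_force: [1.1, -1.9, 2.5]
grip_width: 0.16
```

Call:
step_arm([
  {"tx":0,"ty":0,"tz":0,"spin":5,"claw":0.1},
  {"tx":0,"ty":0,"tz":0,"spin":10,"claw":0.1},
  {"tx":0,"ty":0,"tz":0,"spin":15,"claw":0.1},
  {"tx":0,"ty":0,"tz":0,"spin":20,"claw":0.1},
  {"tx":0,"ty":0,"tz":0,"spin":25,"claw":0.1},
  {"tx":0,"ty":0,"tz":0,"spin":30,"claw":0.1},
  {"tx":0,"ty":0,"tz":0,"spin":31.5,"claw":0.1},
  {"tx":0,"ty":0,"tz":0,"spin":31.5,"claw":0.1},
])

```text
time: 3.87
position: [0.562, -0.0514, 0.2764]
tool_rot: [3.13, -0.236, 0.005]
ft_force: [1.9, -4.4, 0.3]
grip_width: 0.161
```

```bash
python3 - <<'E'
from h import *
s,M=where();i=imaging.get_image("wrist");cv2.imwrite("pics/w3.png",i)
E
```

```text
t 3.87 pos [ 0.562  -0.0514  0.2764] xang -8.62 zax [ 0.003 -0.003 -1.   ] grip 0.161 q [ 0.54  0.29 -0.58  1.8   0.18  1.1  -1.82] F [ 1.9 -4.4  0.3]
```

View pics/w3.png

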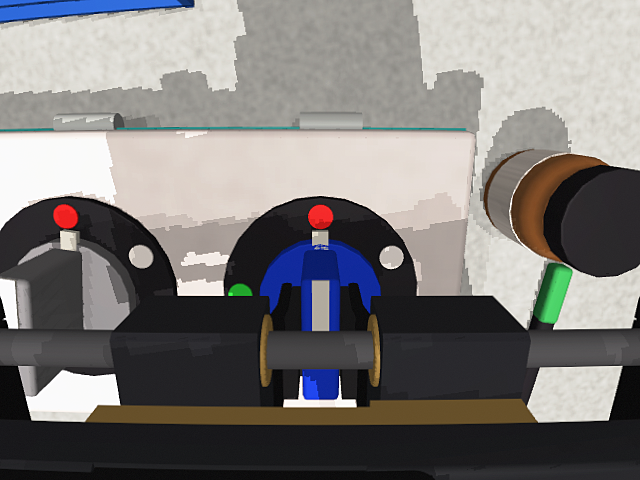

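Nose (320,238) lines up with the red dot (320,216). Releasing and going up, then over to the yellow dial.

Call:
step_arm([
  {"tx":0,"ty":0,"tz":0,"spin":0,"claw":0.5},
  {"tx":0,"ty":0,"tz":0,"spin":0,"claw":0.5},
  {"tx":0,"ty":0,"tz":0,"spin":0,"claw":0.5},
  {"tx":0,"ty":0,"tz":-0.03,"spin":0,"claw":0.5},
  {"tx":0,"ty":0,"tz":-0.07,"spin":0,"claw":0.5},
  {"tx":0,"ty":0,"tz":-0.11,"spin":0,"claw":0.5},
  {"tx":0,"ty":0,"tz":-0.129,"spin":0,"claw":0.5},
  {"tx":0,"ty":0,"tz":-0.129,"spin":0,"claw":0.5},
])

```text
time: 4.58
position: [0.5625, -0.0481, 0.4104]
tool_rot: [3.133, -0.23, 0.014]
ft_force: [0.8, -0.1, -0.3]
grip_width: 0.496
```

Call:
step_arm([
  {"tx":0,"ty":-0.04,"tz":0,"spin":-6,"claw":0.5},
  {"tx":0,"ty":-0.08,"tz":0,"spin":-12,"claw":0.5},
  {"tx":0,"ty":-0.12,"tz":0,"spin":-18,"claw":0.5},
  {"tx":0,"ty":-0.16,"tz":0,"spin":-24,"claw":0.5},
  {"tx":0,"ty":-0.2,"tz":0,"spin":-30,"claw":0.5},
  {"tx":0,"ty":-0.23,"tz":0,"spin":-36,"claw":0.5},
  {"tx":0,"ty":-0.23,"tz":0,"spin":-38,"claw":0.5},
  {"tx":0,"ty":-0.23,"tz":0,"spin":-38,"claw":0.5},
])

```text
time: 5.25
position: [0.5939, 0.1815, 0.4034]
tool_rot: [-3.033, -0.811, 0.004]
ft_force: [0.5, -0.6, -0.0]
grip_width: 0.498
```

```bash
python3 - <<'E'
from h import *
s,M=where();i=imaging.get_image("wrist");cv2.imwrite("pics/w4.png",i)
E
```

```text
t 5.25 pos [0.5939 0.1815 0.4034] xang 29.95 zax [-0.003  0.001 -1.   ] grip 0.498 q [ 0.28  0.36 -0.79  1.51  0.25  1.39 -1.57] F [ 0.5 -0.6 -0. ]
```

View pics/w4.png

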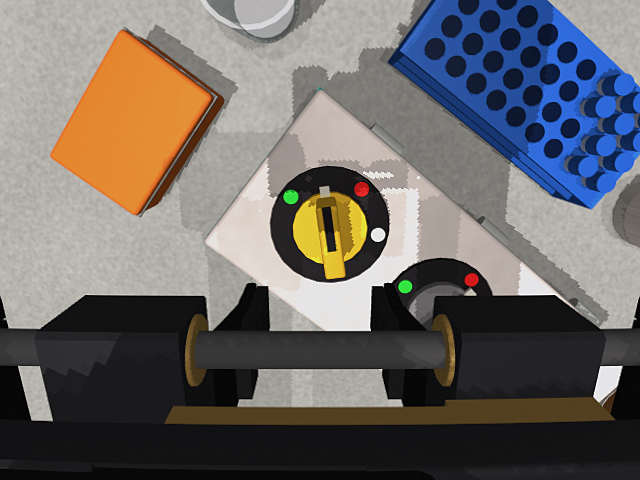

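Yellow plate centre is at (330,224), about 6 mm to tool +y, and the bar is tilted about 5° anticlockwise. I'll correct and descend.

Call:
step_arm([
  {"tx":0,"ty":0.006,"tz":0.04,"spin":-4,"claw":0.5},
  {"tx":0,"ty":0.006,"tz":0.08,"spin":-4,"claw":0.5},
  {"tx":0,"ty":0.006,"tz":0.1,"spin":-4,"claw":0.5},
  {"tx":0,"ty":0.006,"tz":0.12,"spin":-4,"claw":0.5},
  {"tx":0,"ty":0.006,"tz":0.128,"spin":-4,"claw":0.5},
  {"tx":0,"ty":0.006,"tz":0.128,"spin":-4,"claw":0.5},
])

```text
time: 5.8
position: [0.5974, 0.1709, 0.2741]
tool_rot: [3.009, 0.902, -0.008]
ft_force: [-0.3, 0.5, -0.5]
grip_width: 0.5
```

```bash
python3 - <<'E'
from h import *
s,M=where();i=imaging.get_image("wrist");cv2.imwrite("pics/w5.png",i)
E
```

```text
t 5.8 pos [0.5974 0.1709 0.2741] xang 33.38 zax [-0.005 -0.002 -1.   ] grip 0.5 q [ 0.27  0.46 -0.75  1.65  0.34  1.17 -1.55] F [-0.3  0.5 -0.5]
```

View pics/w5.png

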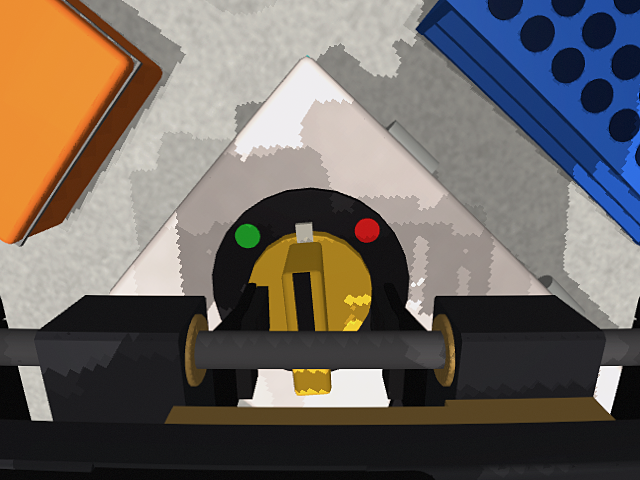

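Bar now sits around column 311 versus finger centre 321, so about −3.5 mm in tool y and 2° more spin are needed. I'll correct, then close.

Call:
step_arm([
  {"tx":0,"ty":-0.0035,"tz":0,"spin":-2,"claw":0.5},
  {"tx":0,"ty":-0.0035,"tz":0,"spin":-2,"claw":0.5},
  {"tx":0,"ty":-0.0035,"tz":0,"spin":-2,"claw":0.1},
  {"tx":0,"ty":-0.0035,"tz":0,"spin":-2,"claw":0.1},
  {"tx":0,"ty":-0.0035,"tz":0,"spin":-2,"claw":0.1},
  {"tx":0,"ty":-0.0035,"tz":0,"spin":-2,"claw":0.1},
  {"tx":0,"ty":-0.0035,"tz":0,"spin":-2,"claw":0.1},
  {"tx":0,"ty":-0.0035,"tz":0,"spin":-2,"claw":0.1},
], force=10)

```text
time: 6.52
position: [0.5963, 0.1757, 0.2768]
tool_rot: [2.991, 0.959, 0.0]
ft_force: [-0.4, 0.2, -0.0]
grip_width: 0.162
```

```bash
python3 - <<'E'
from h import *
where()
E
```

```text
t 6.52 pos [0.5963 0.1757 0.2768] xang 35.54 zax [ 0. -0. -1.] grip 0.162 q [ 0.27  0.46 -0.76  1.65  0.34  1.17 -1.52] F [-0.4  0.2 -0. ]
```

Call:
step_arm([
  {"tx":0,"ty":0,"tz":0,"spin":-5,"claw":0.1},
  {"tx":0,"ty":0,"tz":0,"spin":-10,"claw":0.1},
  {"tx":0,"ty":0,"tz":0,"spin":-15,"claw":0.1},
  {"tx":0,"ty":0,"tz":0,"spin":-20,"claw":0.1},
  {"tx":0,"ty":0,"tz":0,"spin":-25,"claw":0.1},
  {"tx":0,"ty":0,"tz":0,"spin":-30,"claw":0.1},
  {"tx":0,"ty":0,"tz":0,"spin":-34,"claw":0.1},
  {"tx":0,"ty":0,"tz":0,"spin":-38,"claw":0.1},
])

```text
time: 7.18
position: [0.5961, 0.1759, 0.2768]
tool_rot: [-2.513, -1.885, 0.0]
ft_force: [-1.0, -0.0, 0.8]
grip_width: 0.162
```

Call:
step_arm([
  {"tx":0,"ty":0,"tz":0,"spin":-4,"claw":0.1},
  {"tx":0,"ty":0,"tz":0,"spin":-8,"claw":0.1},
  {"tx":0,"ty":0,"tz":0,"spin":-8,"claw":0.1},
  {"tx":0,"ty":0,"tz":0,"spin":-8,"claw":0.1},
  {"tx":0,"ty":0,"tz":0,"spin":-8,"claw":0.1},
])

```text
time: 7.6
position: [0.5961, 0.1759, 0.2768]
tool_rot: [-2.381, -2.05, 0.0]
ft_force: [-0.9, 0.0, 2.3]
grip_width: 0.16
```

```bash
python3 - <<'E'
from h import *
s,M=where();i=imaging.get_image("wrist");cv2.imwrite("pics/w6.png",i)
E
```

```text
t 7.6 pos [0.5961 0.1759 0.2768] xang 81.46 zax [-0. -0. -1.] grip 0.16 q [ 0.38  0.52 -0.92  1.65  0.43  1.19 -0.79] F [-0.9  0.   2.3]
```

View pics/w6.png

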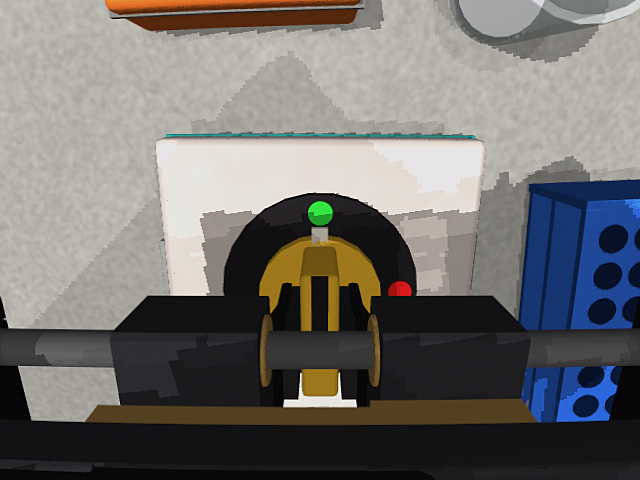

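Yellow nose (320,236) lines up with the green dot (320,213). Releasing and lifting.

Call:
step_arm([
  {"tx":0,"ty":0,"tz":0,"spin":0,"claw":0.5},
  {"tx":0,"ty":0,"tz":0,"spin":0,"claw":0.5},
  {"tx":0,"ty":0,"tz":0,"spin":0,"claw":0.5},
  {"tx":0,"ty":0,"tz":0,"spin":0,"claw":0.5},
  {"tx":0,"ty":0,"tz":-0.03,"spin":0,"claw":0.5},
  {"tx":0,"ty":0,"tz":-0.07,"spin":0,"claw":0.5},
  {"tx":0,"ty":0,"tz":-0.11,"spin":0,"claw":0.5},
  {"tx":0,"ty":0,"tz":-0.13,"spin":0,"claw":0.5},
])

```text
time: 8.32
position: [0.5965, 0.1767, 0.4117]
tool_rot: [2.377, 2.05, 0.008]
ft_force: [1.0, 0.6, 1.7]
grip_width: 0.493
```

Call:
step_arm([
  {"tx":-0.04,"ty":-0.01,"tz":0,"spin":0,"claw":0.5},
  {"tx":-0.08,"ty":-0.02,"tz":0,"spin":0,"claw":0.5},
  {"tx":-0.12,"ty":-0.03,"tz":0,"spin":0,"claw":0.5},
  {"tx":-0.16,"ty":-0.05,"tz":0,"spin":0,"claw":0.5},
  {"tx":-0.18,"ty":-0.08,"tz":0,"spin":0,"claw":0.5},
  {"tx":-0.18,"ty":-0.08,"tz":0,"spin":0,"claw":0.5},
  {"tx":-0.18,"ty":-0.08,"tz":0,"spin":0,"claw":0.5},
])

```text
time: 8.9
position: [0.4892, 0.0081, 0.4072]
tool_rot: [2.381, 2.042, -0.004]
ft_force: [1.2, 0.9, 0.3]
grip_width: 0.5
```

```bash
python3 - <<'E'
from h import *
where()
a=[cv2.resize(imaging.get_image(n),(400,300),interpolation=cv2.INTER_AREA) for n in("wrist","top")]
b=imaging.get_image("side"); cv2.imwrite("pics/end.png",np.vstack([np.hstack(a),np.hstack([cv2.resize(b,(400,300)),cv2.resize(b[150:390,160:480],(400,300))])]))
E
```

```text
t 8.9 pos [0.4892 0.0081 0.4072] xang 81.24 zax [ 0.001 -0.005 -1.   ] grip 0.5 q [ 0.93  0.01 -1.    1.81  0.02  1.33 -0.22] F [1.2 0.9 0.3]
```

View pics/end.png

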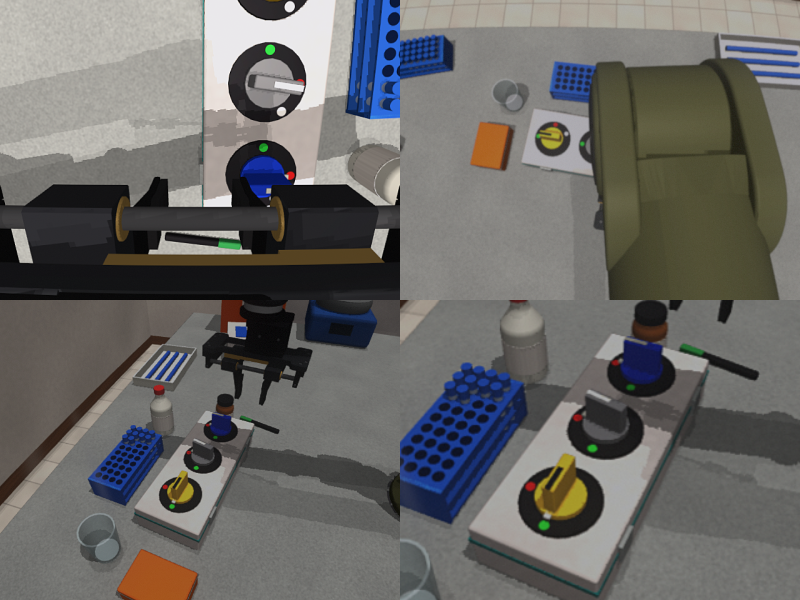

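The montage shows yellow's nose at its green dot, blue's bar pointing at red, grey unchanged and the gripper clear of everything.

```bash
python3 -c "
from bench import workorder
print(workorder.close_job())"
```

```text
the job is handed in; nothing more can be done
None
```

I turned the blue dial about 31° clockwise to its red dot, then the yellow dial about 46° anticlockwise to its green dot. I let go of both, moved the arm clear and handed the job in at about 9 s of the 48 s allowed. The hand-in reported no verdict.

- **Alignment:** in the wrist pictures taken while I still held each dial, each nose lined up with its dot. The tool was within about 1° of the target: −8.6° for blue, with the case measured at about −8.6 to −8.9°, and 81.5° for yellow.
- **After release:** the last wrist and side pictures show blue still at red, yellow at green, grey unchanged to the eye and the gripper clear of everything. I judged these by eye and did not measure them again. In the last top picture the arm hid blue and most of grey.
- **Forces:** force readings stayed under about 6 N at the end of every move.
- **Disagreements:** the top and wrist cameras differed by about 4 mm in the case position. My first estimate of the yellow bar's angle was about 6° off, and my first sideways correction over it overshot by about 3.5 mm. I fixed both from close-up before gripping.

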